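# Pack the good forming tools into the caddy

### The job

Put the four good forming tools lying on the bench into the caddy, each one standing upright, painted end up, in the pocket of its own colour: blue punch, green flatter and yellow swage down on the floors of their holes, the white ring over the post and down flat on its block. The punch and the ring with red paint are worn out: leave them standing where they are.

Things in the scene. Friction and masses are not known exactly. Their poses are not given: they have to be found in the camera images.
- punch: The good round punch: dark steel cylinder 32 mm in diameter, 60 mm tall, its top 10 mm painted blue; 0.3 to 0.5 kg. Stands upright and loose on the bench. Origin: centre of its underside; z up along its axis. 
- flatter: The flatter: square dark steel block 36 x 36 mm, 55 mm tall, its top 10 mm painted green; 0.4 to 0.7 kg. Stands upright and loose on the bench. Origin: centre of its underside; z up along its axis. x and y are square to its side faces.
- swage: The swage: oblong dark steel block 50 mm (its x) by 30 mm (its y), 50 mm tall, with a 12 mm wide, 14 mm deep groove along x in its top, between two yellow lips; 0.37 to 0.63 kg. Stands upright and loose on the bench. Origin: centre of its underside; z up along its axis. Its long 50 x 50 mm side faces are at y = +-15 mm.
- ring: The good bolster ring: dark steel ring lying flat, 56 mm outside diameter, 30 mm bore right through, 36 mm tall, its top face and upper 10 mm painted white; 0.33 to 0.57 kg. Stands upright and loose on the bench. Origin: centre of its underside; z up along its axis. 
- worn_punch: Worn-out punch, to be left: like the good one, 32 mm in diameter and 60 mm tall, but with a mushroomed head 40 mm in diameter, painted red. Stands upright and loose on the bench. Origin: centre of its underside; z up along its axis. 
- worn_ring: Worn-out ring, to be left: the same size as the good one (56 mm outside, 30 mm bore, 36 mm tall) but painted red on top. Stands upright and loose on the bench. Origin: centre of its underside; z up along its axis. 
- pocket_blue: Place for the punch. Blue. Block 22 mm high with a round hole 52 mm in diameter, 16 mm deep, in its middle (dark hole floor 6 mm above the origin). Fixed, one of four 90 x 90 mm blocks, 2 x 2 in any order, 95 mm apart, in a fixed plywood caddy (212 x 212 mm, rim 24 mm above the bench). Origin: centre of its underside, 6 mm above the bench; z up, x and y along its sides.
- pocket_green: Place for the flatter. Green. Block 22 mm high with a square hole 56 x 56 mm 16 mm deep, in its middle (dark hole floor 6 mm above the origin). Fixed, one of four 90 x 90 mm blocks, 2 x 2 in any order, 95 mm apart, in a fixed plywood caddy (212 x 212 mm, rim 24 mm above the bench). Origin: centre of its underside, 6 mm above the bench; z up, x and y along its sides.
- pocket_yellow: Place for the swage. Yellow. Block 22 mm high with an oblong hole 70 mm (along x) by 50 mm (along y), 16 mm deep, in its middle (dark hole floor 6 mm above the origin). Fixed, one of four 90 x 90 mm blocks, 2 x 2 in any order, 95 mm apart, in a fixed plywood caddy (212 x 212 mm, rim 24 mm above the bench). Origin: centre of its underside, 6 mm above the bench; z up, x and y along its sides.
- pocket_white: Place for the ring. White block 20 mm high with a steel post in its middle, 12 mm thick, 36 mm tall, tip tapered; the ring seats on the block, 20 mm above the origin. Fixed, one of four 90 x 90 mm blocks, 2 x 2 in any order, 95 mm apart, in a fixed plywood caddy (212 x 212 mm, rim 24 mm above the bench). Origin: centre of its underside, 6 mm above the bench; z up, x and y along its sides.
Things that resemble listed ones, but are neither listed nor needed, are in the scene too. Leave any orange or pink look-alike of the flatter alone.

How it is judged (in metres and radians):
At the end, for the whole second after the job is handed in: Punch within 14 mm of its pocket's centre, flatter and swage within 15, all on the hole floors; ring within 13 mm, flat on the white block; heights within 3 mm, upright within 0.12 rad, at rest. Red tools upright and within 25 mm of their start (horizontal distance between punch and pocket_blue below 0.014 m and z of punch in the frame of pocket_blue between 0.003 and 0.009 m and angle between each of punch, flatter, swage, ring, worn_punch, worn_ring's own z axis and vertical below 0.12 rad and linear speed of each of punch, flatter, swage, ring below 0.02 m/s and angular speed of each of punch, flatter, swage, ring below 0.2 rad/s and horizontal distance between flatter and pocket_green below 0.015 m and z of flatter in the frame of pocket_green between 0.003 and 0.009 m and horizontal distance between swage and pocket_yellow below 0.015 m and z of swage in the frame of pocket_yellow between 0.003 and 0.009 m and horizontal distance between ring and pocket_white below 0.013 m and z of ring in the frame of pocket_white between 0.017 and 0.023 m and distance of each of worn_punch, worn_ring from where it was at the start of the episode below 0.025 m); the robot touches nothing.
It fails at once if a worn-out (red-painted) tool is moved more than 25 mm or tipped over (distance of any of worn_punch, worn_ring from where it was at the start of the episode above 0.025 m or angle between any of worn_punch, worn_ring's own z axis and vertical above 0.4 rad).
It also fails if it takes over 99 s, if anything falls off the work surface, if the arm or the gripper's body presses on something with over 40 N, if the wrist force passes 120 N, or if a joint passes its speed limit or range.

### The arm

A 6-joint arm with a two-finger parallel gripper is mounted at the origin on the work surface. World frame = base frame: x ahead of the robot, y to its left, z up, the work surface at z = 0. Lengths are in mm, angles in rad, forces in N, time in s.
With the tool pointing down it reaches from about 350 to 975 mm from the base axis. Payload 7.1 kg.
Tool frame: the origin (TCP) lies between the finger pads; the fingertips stand 19 mm ahead of it and the grasp point (between the pads) is the TCP; z points along the fingers, x is the direction in which the jaws open and shut, and the axes are right-handed (so a half turn about z gives the same grasp; the last joint's range is limited). The gripper opens to 88 mm and grips with 3 to 60 N. Pads are 20 mm wide; open, the fingers measure 115 mm over their backs; the gripper's body (75 mm by 178 mm) begins 61 mm behind the grasp point.
Start: joints at [-1.154, 0.423, 1.63, -0, 1.089, -0.019], TCP at [263.85, -566.558, 241.675] pointing down, gripper open.
Joint ranges: [-3, 3], [-0.9, 2.11], [0.09, 2.58], [-1.31, 4.45], [0.11, 2.69], [-2.54, 2.54]. Speed limits (rad/s): [2.39, 2.39, 3.01, 3.14, 3.14, 3.14].

### API

Orientations are given as a unit quaternion [w, x, y, z].
In Python, from rig import read_state, get_image, job_done, look_for, outline_of, pinpoint gives the robot as it stands. The module is installed in compiled form; this text tells all that it offers.
- The arm moves only by the tool arm_command, never from a script. Its argument "rows" is a list of rows, each an object of numbers: "x", "y", "z": the shift along the tool's x, y, z in cm; "rx", "ry", "rz": the turn, a rotation vector about the tool's x, y, z in rad; "claw": the finger opening in cm, from 0 to 8.78. In form: [{"x": .., "y": .., "z": .., "rx": .., "ry": .., "rz": .., "claw": ..}, ...]. A call has 1 to 8 rows; each row is the pose to reach, as a shift and turn from the pose commanded when the call began, along the tool's axes at that moment; what a row does not reach only later rows make up. A row lasts 1/12 s, in which the tool goes at most 41.7 mm and 7.16 degrees, less where a joint would pass 70% of its speed; a pose out of reach is approached as far as the arm can. A call with a gripper value outside its range is refused whole. The fingers move at their own pace and stop on an object; "newtons" is the grip in N (left out, the last holds). Time passes only in rows, so rows that repeat a pose let the fingers close. It gives the time, the measured TCP pose, the force and the opening at its end, in the units of the state.
- read_state(): the state, without advancing time (a new reading comes with each control period).
- get_image(name): name is "side" or "top" or "wrist"; returns a dict with "pixels" (400x640x3 uint8, red, green, blue), "intrinsics" (3x3 intrinsics, pixels), "pose" (4x4, takes a point from camera to world coordinates); the wrist camera has in their place "T_tool_cam" (4x4, takes a point from camera to tool coordinates, whose origin is the TCP and whose axes are the tool frame's). Camera axes: x right, y down, z forward; pixel columns grow to the right and rows downward; lengths in mm; the calibration is good to about 2 mm. A picture is of the moment at which its call begins: read the wrist's pose just before it. There is no depth.
- job_done(): hands the job in, once; it reports no verdict.
Trained networks look in the newest picture that a camera, given by its name, has taken for a name from the list of things; names that differ only in an ending like _2 or _b are one class to them, and where a whole thing is asked for, a point or a joint stands for the part that bears it (a point fixed in the world has none). Each returns a list of dicts, best first, with "confidence" (0 to 1); they miss things now and then, are a little off and sometimes report something else, mostly with a low value. They report only what shows in the picture. A call takes as long as a camera call. They do not tell look-alikes from the thing itself.
- look_for(thing, camera): "pixel" ([column, row] in pixels, amid what is visible of it).
- outline_of(thing, camera): "pixels" (400x640 bool, what is visible of it) and "pixel" ([column, row] in pixels, amid what is visible of it).
- pinpoint(thing, camera): "pixel" ([column, row] in pixels: a listed point, or the origin of a listed thing).
The state is a dict: "time": time; "joint_positions": joint angles; "joint_vel": joint speeds; "joint_efforts": joint torques, N m; "eef_pos": TCP position; "eef_rot": TCP orientation; "contact_force": force on the tool from outside, world axes, zero at the start; "moment": the same for the moment, N m; "opening": finger opening in mm.
Only numpy, scipy, OpenCV 4.12 (cv2) and the standard library are available. Lean on these libraries where they do the work, as an engineer would, in place of code of your own. Each camera call takes 0.05 s, during which the arm holds its last target. There are 200 camera calls.

## Working session

There is one attempt and no reset: what is moved stays moved. The work goes in short steps, Python scripts to look and compute and a tool call to move; the robot and the scene stay as the last step left them, time stands still between calls to the robot, and variables do not carry over. Pictures are saved under pics/ and viewed, about 12 in all and at most 16, crops included, and the job is handed in when it is done.

Besides the shell and the picture viewer there is one more tool, called in YAML: its name, and indented under it one key for each argument. arm_command: Moves the arm, as the interface text tells. Its arguments: {"type":"object","properties":{"rows":{"type":"array","items":{"type":"object","properties":{"x":{"type":"number"},"y":{"type":"number"},"z":{"type":"number"},"rx":{"type":"number"},"ry":{"type":"number"},"rz":{"type":"number"},"claw":{"type":"number"}}}},"newtons":{"type":"number"}},"required":["rows"]}

```bash
mkdir -p pics
cat > h.py <<'E'
import numpy as np, cv2
from rig import *
from scipy.spatial.transform import Rotation as R
def snap(n):
    s=read_state(); im=get_image(n)
    if n=="wrist":
        T=np.eye(4); q=s["eef_rot"]; T[:3,:3]=R.from_quat([q[1],q[2],q[3],q[0]]).as_matrix(); T[:3,3]=s["eef_pos"]
        im["pose"]=T@np.array(im["T_tool_cam"])
    return im
def save(im,f,crop=None,k=1):
    p=im["pixels"][:,:,::-1]
    if crop: p=p[crop[1]:crop[3],crop[0]:crop[2]]
    cv2.imwrite("pics/"+f,cv2.resize(p,None,fx=k,fy=k,interpolation=cv2.INTER_CUBIC))
def onz(im,px,z):
    K=np.array(im["intrinsics"]);P=np.array(im["pose"])
    d=P[:3,:3]@np.linalg.inv(K)@np.array([px[0],px[1],1.]); o=P[:3,3]
    return o+d*(z-o[2])/d[2]
E
python3 - <<'E'
from h import *
print(read_state())
for n in ["top","side","wrist"]:
    im=snap(n); save(im,n+"0.png"); print(n,np.round(im["pose"],2).tolist(),np.round(im["intrinsics"],1).tolist())
    if n=="wrist": continue
    for t in ["punch","flatter","swage","ring","worn_punch","worn_ring","pocket_blue","pocket_green","pocket_yellow","pocket_white"]:
        print(t,[(np.round(d["pixel"]).tolist(),round(d["confidence"],2),np.round(onz(im,d["pixel"],6 if 'pocket' in t else 0)[:2]).tolist()) for d in pinpoint(t,n)[:4]])
E
```

```text
{'time': 0.0, 'joint_positions': array([-1.15399593e+00,  4.23840962e-01,  1.63070444e+00, -7.78500103e-06,
        1.08861390e+00, -1.90229404e-02]), 'joint_vel': array([-9.83362936e-05, -1.09719620e-03, -5.25368666e-04, -1.08143827e-04,
       -3.49602805e-04, -1.96858809e-04]), 'joint_efforts': array([ 7.62390573e-04, -5.44617748e+01, -2.73669755e+01,  6.43885927e-02,
        2.26400374e-02, -1.00208974e-04]), 'eef_pos': array([ 263.63674176, -566.07625483,  240.89593788]), 'eef_rot': array([-4.30663559e-04,  8.43255394e-01, -5.37512536e-01, -6.54318585e-04]), 'contact_force': array([ 0.19935768,  0.40180724, -0.69742432]), 'moment': array([-0.01242351,  0.04064254,  0.01324803]), 'opening': 87.89054540772162}
top [[0.02, -0.98, 0.18, 356.27], [-1.0, -0.02, -0.01, 0.4], [0.01, -0.18, -0.98, 934.19], [0.0, 0.0, 0.0, 1.0]] [[420.1, 0.0, 324.6], [0.0, 420.1, 192.9], [0.0, 0.0, 1.0]]
punch [([358.0, 186.0], 0.52, [544.0, -82.0])]
flatter [([365.0, 232.0], 0.71, [442.0, -98.0]), ([347.0, 275.0], 0.65, [346.0, -59.0]), ([326.0, 230.0], 0.52, [444.0, -13.0])]
swage [([415.0, 185.0], 0.78
[... 747 characters left out ...]
 225.0], 0.6, [342.0, -61.0])]
swage [([359.0, 150.0], 0.73, [553.0, -226.0])]
ring [([378.0, 134.0], 0.9, [553.0, -314.0])]
worn_punch [([325.0, 142.0], 0.87, [645.0, -205.0]), ([230.0, 262.0], 0.48, [563.0, 228.0])]
worn_ring [([278.0, 165.0], 0.61, [680.0, -59.0])]
pocket_blue [([294.0, 282.0], 0.61, [427.0, 195.0]), ([321.0, 143.0], 0.4, [643.0, -187.0])]
pocket_green [([233.0, 262.0], 0.68, [555.0, 228.0])]
pocket_yellow [([248.0, 300.0], 0.71, [469.0, 276.0])]
pocket_white [([277.0, 249.0], 0.62, [506.0, 151.0])]
wrist [[0.42, -0.87, -0.27, 337.9], [-0.91, -0.4, -0.13, -530.36], [0.0, 0.3, -0.95, 383.46], [0.0, 0.0, 0.0, 1.0]] [[289.2, 0.0, 319.2], [0.0, 289.2, 198.6], [0.0, 0.0, 1.0]]
```

View pics/top0.png

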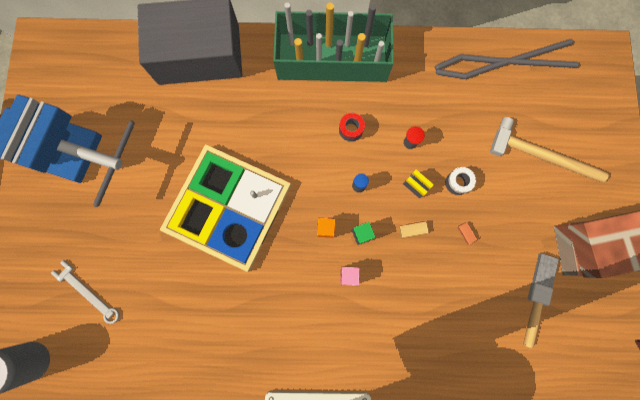

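View pics/side0.png

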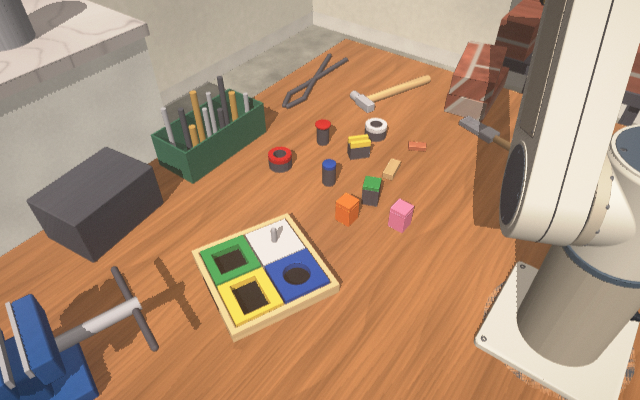

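Top view: the true green flatter is at (364,232). The look-alikes are orange at (326,228) and pink at (350,276). The good punch is blue at (361,182), the swage yellow at (419,183) and the good ring white at (461,180). The red ones, at (351,127) and (415,137), stay where they are. Next I fit painted-part models to the colour masks in both cameras.

```bash
cat > fit.py <<'E'
from h import *
from scipy.optimize import minimize
HUE={'blue':(105,130),'green':(50,80),'yellow':(24,35)}
def mask(im,col):
    h=cv2.cvtColor(im["pixels"],cv2.COLOR_RGB2HSV).astype(int)
    if col=='white': return ((h[...,1]<40)&(h[...,2]>120)).astype(np.uint8)
    a,b=HUE[col]; return ((h[...,0]>=a)&(h[...,0]<=b)&(h[...,1]>120)&(h[...,2]>60)).astype(np.uint8)
def proj(im,p):
    P=np.linalg.inv(np.array(im["pose"])); c=p@P[:3,:3].T+P[:3,3]; u=c@np.array(im["intrinsics"]).T; return (u[:,:2]/u[:,2:]).astype(np.float32)
def hullm(im,col,xyz,r=25):
    """hull of the coloured pixels near the projection of xyz"""
    m=mask(im,col); u=proj(im,np.array([xyz],float))[0]
    w=np.zeros_like(m); cv2.circle(w,tuple(int(v) for v in u),int(r),1,-1); m&=w
    n,l,s,_=cv2.connectedComponentsWithStats(m,connectivity=8)
    pts=np.argwhere(np.isin(l,[i for i in range(1,n) if s[i,4]>=8]))[:,::-1]
    pts=np.concatenate([pts+d for d in ([-.5,-.5],[.5,-.5],[-.5,.5],[.5,.5])])+0.
    return cv2.convexHull(pts.astype(np.float32))
def circ(r,z): 
    t=np.linspace(0,2*np.pi,40,endpoint=False); return np.concatenate([np.c_[r*np.cos(t),r*np.sin(t),0*t+q] for q in z])
def box(a,b,z): return np.array([[i*a/2,j*b/2,q] for i in(-1,1) for j in(-1,1) for q in z],float)
def iou(im,h,pts,p):
    c,s=np.cos(p[2]),np.sin(p[2]); w=np.c_[pts[:,0]*c-pts[:,1]*s+p[0],pts[:,0]*s+pts[:,1]*c+p[1],pts[:,2]]
    g=cv2.convexHull(proj(im,w)); i=cv2.intersectConvexConvex(h,g)[0]
    return i/(cv2.contourArea(h)+cv2.contourArea(g)-i)
def fit(obs,pts,p0,yaws=(0,)):
    """obs: list of (im,hull); best x,y,yaw"""
    f=lambda p:-sum(iou(im,h,pts,[p[0],p[1],p[2]/30]) for im,h in obs)
    r=min((minimize(f,[*p0,y*30],method='Nelder-Mead',options=dict(initial_simplex=[[p0[0],p0[1],y*30],[p0[0]+8,p0[1],y*30],[p0[0],p0[1]+8,y*30],[p0[0],p0[1],y*30+8]],maxiter=400)) for y in yaws),key=lambda r:r.fun)
    return np.round([r.x[0],r.x[1],r.x[2]/30],3),round(-r.fun/len(obs),3)
MOD={'punch':('blue',circ(16,(50,60)),(0,)),'flatter':('green',box(36,36,(45,55)),(0,.5,1)),
 'swage':('yellow',box(50,30,(36,50)),(0,.5,1,1.5,2,2.6)),'ring':('white',circ(28,(26,36)),(0,))}
E
cat > m1.py <<'E'
from fit import *
T,S=snap("top"),snap("side")
for t,p0 in dict(punch=(544,-81),flatter=(440,-100),swage=(550,-215),ring=(553,-314)).items():
    col,pts,y=MOD[t]
    for name,ims in (("both",(T,S)),("top",(T,)),("side",(S,))):
        print(t,name,*fit([(im,hullm(im,col,(*p0,45))) for im in ims],pts,p0,y))
c0=dict(blue=(429,189),green=(554,234),yellow=(465,272),white=(510,146))
for col,p0 in c0.items():
    for name,ims in (("both",(T,S)),("top",(T,)),("side",(S,))):
        if col!='white': print(col,name,*fit([(im,hullm(im,col,(*p0,28),40)) for im in ims],box(90,90,(28,28.1)),p0,(.3,.8,1.3)))
E
python3 m1.py
```

```text
punch both [ 5.45535e+02 -8.39240e+01  1.98000e-01] 0.846
punch top [ 5.45518e+02 -8.40420e+01  1.67000e-01] 0.949
punch side [ 5.46813e+02 -8.29050e+01  5.14000e-01] 0.747Traceback (most recent call last):
  File "m1.py", line 6, in <module>
    print(t,name,*fit([(im,hullm(im,col,(*p0,45))) for im in ims],pts,p0,y))
                  ~~~^^^^^^^^^^^^^^^^^^^^^^^^^^^^^^^^^^^^^^^^^^^^^^^^^^^^^^
  File "fit.py", line 28, in fit
    r=min((minimize(f,[*p0,y*30],method='Nelder-Mead',options=dict(initial_simplex=[[p0[0],p0[1],y*30],[p0[0]+8,p0[1],y*30],[p0[0],p0[1]+8,y*30],[p0[0],p0[1],y*30+8]],maxiter=400)) for y in yaws),key=lambda r:r.fun)
  File "fit.py", line 28, in <genexpr>
    r=min((minimize(f,[*p0,y*30],method='Nelder-Mead',options=dict(initial_simplex=[[p0[0],p0[1],y*30],[p0[0]+8,p0[1],y*30],[p0[0],p0[1]+8,y*30],[p0[0],p0[1],y*30+8]],maxiter=400)) for y in yaws),key=lambda r:r.fun)
           ~~~~~~~~^^^^^^^^^^^^^^^^^^^^^^^^^^^^^^^^^^^^^^^^^^^^^^^^^^^^^^^^^^^^^^^^^^^^^^^^^^^^^^^^^^^^^^^^^^^^^^^^^^^^^^^^^^^^^^^^^^^^^^^^^^^^^^^^^^^^^^^^^^^^^^^^^^^^^^^^^^^^^^^^^
    res = _minimize
[... 202 characters left out ...]
  File "fit.py", line 27, in <lambda>
    f=lambda p:-sum(iou(im,h,pts,[p[0],p[1],p[2]/30]) for im,h in obs)
                ~~~^^^^^^^^^^^^^^^^^^^^^^^^^^^^^^^^^^^^^^^^^^^^^^^^^^^
  File "fit.py", line 27, in <genexpr>
    f=lambda p:-sum(iou(im,h,pts,[p[0],p[1],p[2]/30]) for im,h in obs)
                    ~~~^^^^^^^^^^^^^^^^^^^^^^^^^^^^^^
  File "fit.py", line 23, in iou
    g=cv2.convexHull(proj(im,w)); i=cv2.intersectConvexConvex(h,g)[0]
                                    ~~~~~~~~~~~~~~~~~~~~~~~~~^^^^^
cv2.error: OpenCV(4.12.0) /io/opencv/modules/imgproc/src/geometry.cpp:502: error: (-215:Assertion failed) p1.depth() == CV_32S || p1.depth() == CV_32F in function 'intersectConvexConvex'
```

Run:
```python
import cv2
for f,P in (("top0",dict(g=(363,232),y=(415,176),w=(452,183),w2=(470,174),blk=(225,232),gb=(205,160),yb=(180,215),wb=(255,210))),("side0",dict(g=(373,185),y=(355,142),w=(370,124),b=(329,164),bs=(329,169),blk=(313,290),gb=(215,270),yb=(225,300),wb=(285,240)))):
    h=cv2.cvtColor(cv2.imread(f"pics/{f}.png"),cv2.COLOR_BGR2HSV)
    print({k:h[r,c].tolist() for k,(c,r) in P.items()})
```

```text
{'g': [66, 176, 187], 'y': [23, 196, 176], 'w': [21, 22, 242], 'w2': [23, 8, 243], 'blk': [108, 113, 61], 'gb': [67, 181, 180], 'yb': [28, 245, 245], 'wb': [20, 19, 243]}
{'g': [60, 116, 171], 'y': [26, 158, 249], 'w': [11, 31, 172], 'b': [113, 149, 181], 'bs': [116, 117, 139], 'blk': [123, 59, 133], 'gb': [60, 116, 173], 'yb': [26, 157, 250], 'wb': [14, 16, 244]}
```

```bash
sed -i "s/'yellow':(24,35)/'yellow':(23,35)/; s/(h\[...,1\]>120)/(h[...,1]>85)/; s/(h\[...,2\]>60)/(h[...,2]>50)/" fit.py; python3 m1.py
```

```text
punch both [ 5.45154e+02 -8.39100e+01  2.36000e-01] 0.885
punch top [ 5.45228e+02 -8.41710e+01  1.57000e-01] 0.968
punch side [ 5.44746e+02 -8.08280e+01  3.56000e-01] 0.863
flatter both [ 4.35265e+02 -8.99420e+01  3.97000e-01] 0.9
flatter top [ 4.35388e+02 -9.09750e+01  3.41000e-01] 0.915
flatter side [ 4.34665e+02 -8.79550e+01  4.18000e-01] 0.956
swage both [ 547.587 -212.532    0.833] 0.774
swage top [ 547.252 -212.23     0.864] 0.912
swage side [ 553.054 -221.197    3.8  ] 0.655
ring both [ 5.57300e+02 -3.09338e+02 -1.56000e-01] 0.682
ring top [ 5.57224e+02 -3.09388e+02  1.65000e-01] 0.955
ring side [ 5.55784e+02 -3.04291e+02 -4.49000e-01] 0.418
blue both [427.415 186.026   1.16 ] 0.914
blue top [427.32  184.429   1.161] 0.945
blue side [423.442 191.656   1.146] 0.91
green both [552.032 234.752   1.156] 0.907
green top [551.692 231.947   1.151] 0.908
green side [548.754 238.641   1.154] 0.923
yellow both [463.603 275.841   1.154] 0.742
yellow top [449.932 268.811   1.153] 0.57
yellow side [463.8   275.927   1.158] 0.919
```

```bash
cat >> h.py <<'E'
def go(x,y,z,yaw=None):
    s=read_state(); q=s["eef_rot"]; A=R.from_quat([q[1],q[2],q[3],q[0]]); M=A.as_matrix()
    psi=np.arctan2(M[1,0],M[0,0])
    if yaw is None: yaw=psi
    yaw=psi+(yaw-psi+np.pi/2)%np.pi-np.pi/2     # half turn is the same grasp
    B=R.from_matrix(np.array([[np.cos(yaw),np.sin(yaw),0],[np.sin(yaw),-np.cos(yaw),0],[0,0,-1]]).T.T)
    d=M.T@(np.array([x,y,z])-s["eef_pos"])/10; r=(A.inv()*B).as_rotvec()
    print(f"go({x},{y},{z},{yaw:.3f}): xyz cm {np.round(d,2)} r {np.round(r,3)} rows>={max(np.linalg.norm(d)/4.17,np.linalg.norm(r)/.125):.1f} | t={s['time']:.1f} psi={psi:.3f} q6={s['joint_positions'][5]:.2f} open={s['opening']:.1f}")
E
python3 -c "
from h import *; go(530,-190,230,-0.35)"
```

```text
go(530,-190,230,-0.350): xyz cm [-22.9  -40.02   1.17] r [ 0.     0.    -0.785] rows>=11.1 | t=1.4 psi=-1.135 q6=-0.02 open=88.0
```

arm_command:
  rows:
    - {"x":-22.9,"y":-40,"z":1.2,"rz":-0.785}
    - {"x":-22.9,"y":-40,"z":1.2,"rz":-0.785}
    - {"x":-22.9,"y":-40,"z":1.2,"rz":-0.785}
    - {"x":-22.9,"y":-40,"z":1.2,"rz":-0.785}
    - {"x":-22.9,"y":-40,"z":1.2,"rz":-0.785}
    - {"x":-22.9,"y":-40,"z":1.2,"rz":-0.785}
    - {"x":-22.9,"y":-40,"z":1.2,"rz":-0.785}
    - {"x":-22.9,"y":-40,"z":1.2,"rz":-0.785}

```text
invalid input at $.rows[0]: expected keys x, y, z, rx, ry, rz, claw
```

```bash
python3 -c "
from h import *; go(530,-190,230,-0.35)"
```

```text
go(530,-190,230,-0.350): xyz cm [-22.9  -40.02   1.17] r [ 0.     0.    -0.785] rows>=11.1 | t=1.4 psi=-1.135 q6=-0.02 open=88.0
```

arm_command:
  rows:
    - {"x":-22.9,"y":-40,"z":1.2,"rx":0,"ry":0,"rz":-0.785,"claw":8.7}
    - {"x":-22.9,"y":-40,"z":1.2,"rx":0,"ry":0,"rz":-0.785,"claw":8.7}
    - {"x":-22.9,"y":-40,"z":1.2,"rx":0,"ry":0,"rz":-0.785,"claw":8.7}
    - {"x":-22.9,"y":-40,"z":1.2,"rx":0,"ry":0,"rz":-0.785,"claw":8.7}
    - {"x":-22.9,"y":-40,"z":1.2,"rx":0,"ry":0,"rz":-0.785,"claw":8.7}
    - {"x":-22.9,"y":-40,"z":1.2,"rx":0,"ry":0,"rz":-0.785,"claw":8.7}
    - {"x":-22.9,"y":-40,"z":1.2,"rx":0,"ry":0,"rz":-0.785,"claw":8.7}
    - {"x":-22.9,"y":-40,"z":1.2,"rx":0,"ry":0,"rz":-0.785,"claw":8.7}

```text
time: 2.02
eef_pos: [457.0, -292.7, 233.2]
eef_rot: [0.0, 0.985, -0.173, 0.0]
contact_force: [0.7, -0.8, 1.1]
opening: 87.6
```

```bash
cat > m2.py <<'E'
from fit import *
import sys
W=snap("wrist"); save(W,sys.argv[1])
for t,p0 in dict(punch=(545,-84),flatter=(435,-91),swage=(548,-212),ring=(557,-309)).items():
    col,pts,y=MOD[t]
    try: print(t,*fit([(W,hullm(W,col,(*p0,45),38))],pts,p0,y))
    except Exception as e: print(t,'fail')
E
python3 m2.py w1.png; python3 -c "
from h import *; go(530,-190,230,-0.35)"
```

```text
punch fail
flatter [ 4.37245e+02 -9.52290e+01  3.51000e-01] 0.486
swage [ 547.067 -210.843    0.851] 0.953
ring [ 5.56714e+02 -3.06792e+02  9.30000e-02] 0.953
go(530,-190,230,-0.350): xyz cm [  3.24 -11.54   0.34] r [-0.003 -0.001  0.003] rows>=2.9 | t=2.1 psi=-0.347 q6=-0.24 open=86.7
```

```bash
python3 -c "
from h import *; go(557,-308,90,-0.35)"
python3 - <<'E'
from h import *
W=snap("wrist"); save(W,"w1b.png")
E
```

```text
go(557,-308,90,-0.350): xyz cm [ 9.78 -1.32 14.31] r [-0.003 -0.001  0.003] rows>=4.2 | t=2.1 psi=-0.347 q6=-0.24 open=86.7
```

View pics/w1b.png

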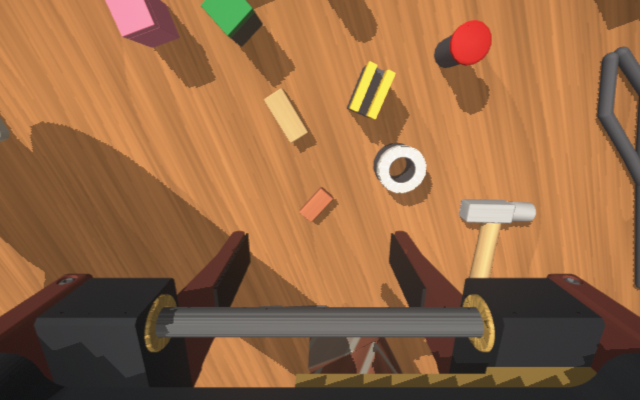

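arm_command:
  rows:
    - {"x":9.8,"y":-1.3,"z":14.3,"rx":0,"ry":0,"rz":-0.35,"claw":8.7}
    - {"x":9.8,"y":-1.3,"z":14.3,"rx":0,"ry":0,"rz":-0.35,"claw":8.7}
    - {"x":9.8,"y":-1.3,"z":14.3,"rx":0,"ry":0,"rz":-0.35,"claw":8.7}
    - {"x":9.8,"y":-1.3,"z":14.3,"rx":0,"ry":0,"rz":-0.35,"claw":8.7}
    - {"x":9.8,"y":-1.3,"z":14.3,"rx":0,"ry":0,"rz":-0.35,"claw":8.7}
    - {"x":9.8,"y":-1.3,"z":14.3,"rx":0,"ry":0,"rz":-0.35,"claw":8.7}
    - {"x":9.8,"y":-1.3,"z":14.3,"rx":0,"ry":0,"rz":-0.35,"claw":8.7}

```text
time: 2.7
eef_pos: [551.9, -316.1, 90.4]
eef_rot: [-0.0, 1.0, -0.0, -0.0]
contact_force: [-1.1, -0.6, -0.4]
opening: 87.1
```

```bash
python3 -c "
from h import *; go(557,-308,23,0)"; python3 m2.py w2.png
```

```text
go(557,-308,23,0.000): xyz cm [ 0.51 -0.81  6.74] r [-0.     0.001 -0.001] rows>=1.6 | t=2.7 psi=-0.001 q6=-0.54 open=87.1
punch fail
flatter fail
swage [ 543.886 -214.923    0.848] 0.762
ring [ 5.57126e+02 -3.13136e+02  3.48000e-01] 0.868
```

arm_command:
  newtons: 40
  rows:
    - {"x":0.5,"y":-0.7,"z":0,"rx":0,"ry":0,"rz":0,"claw":8.7}
    - {"x":0.5,"y":-0.7,"z":3.5,"rx":0,"ry":0,"rz":0,"claw":8.7}
    - {"x":0.5,"y":-0.7,"z":6.7,"rx":0,"ry":0,"rz":0,"claw":8.7}
    - {"x":0.5,"y":-0.7,"z":6.7,"rx":0,"ry":0,"rz":0,"claw":8.7}
    - {"x":0.5,"y":-0.7,"z":6.7,"rx":0,"ry":0,"rz":0,"claw":5}
    - {"x":0.5,"y":-0.7,"z":6.7,"rx":0,"ry":0,"rz":0,"claw":5}
    - {"x":0.5,"y":-0.7,"z":6.7,"rx":0,"ry":0,"rz":0,"claw":5}
    - {"x":0.5,"y":-0.7,"z":6.7,"rx":0,"ry":0,"rz":0,"claw":5}

```text
time: 3.42
eef_pos: [558.8, -309.4, 25.3]
eef_rot: [0.001, 1.0, -0.0, 0.001]
contact_force: [-0.5, 0.3, -0.1]
opening: 63.8
```

arm_command:
  rows:
    - {"x":0,"y":0,"z":0,"rx":0,"ry":0,"rz":0,"claw":4.5}
    - {"x":0,"y":0,"z":0,"rx":0,"ry":0,"rz":0,"claw":4.5}
    - {"x":0,"y":0,"z":0,"rx":0,"ry":0,"rz":0,"claw":4.5}
    - {"x":0,"y":0,"z":0,"rx":0,"ry":0,"rz":0,"claw":4.5}
    - {"x":0,"y":0,"z":-3,"rx":0,"ry":0,"rz":0,"claw":4.5}
    - {"x":0,"y":0,"z":-7,"rx":0,"ry":0,"rz":0,"claw":4.5}
    - {"x":0,"y":0,"z":-11,"rx":0,"ry":0,"rz":0,"claw":4.5}
    - {"x":0,"y":0,"z":-15,"rx":0,"ry":0,"rz":0,"claw":4.5}

```text
time: 4.08
eef_pos: [556.6, -308.2, 174.0]
eef_rot: [-0.001, 1.0, -0.0, -0.001]
contact_force: [0.4, -0.8, -4.5]
opening: 55.6
```

```bash
python3 -c "
from h import *; go(513,80,180,0.);go(514,147.7,180,0.)"
python3 - <<'E'
from h import *
W=snap("wrist"); save(W,"w3.png")
E
```

```text
go(513,80,180,0.000): xyz cm [ -4.37 -38.82  -0.55] r [-0.001  0.002 -0.   ] rows>=9.4 | t=4.1 psi=-0.000 q6=-0.52 open=55.6
go(514,147.7,180,0.000): xyz cm [ -4.27 -45.59  -0.54] r [-0.001  0.002 -0.   ] rows>=11.0 | t=4.1 psi=-0.000 q6=-0.52 open=55.6
```

View pics/w3.png

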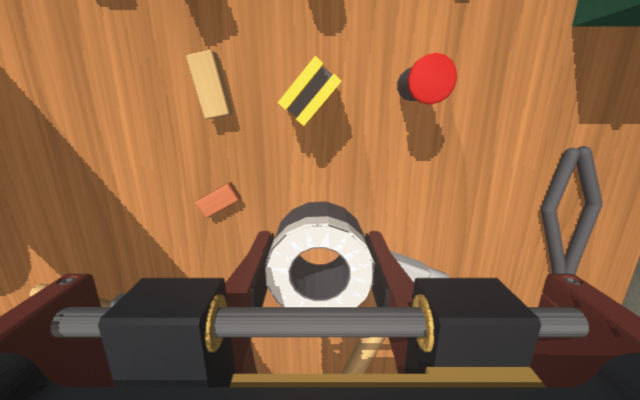

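arm_command:
  rows:
    - {"x":-4.4,"y":-38.8,"z":-0.5,"rx":0,"ry":0,"rz":0,"claw":4.5}
    - {"x":-4.4,"y":-38.8,"z":-0.5,"rx":0,"ry":0,"rz":0,"claw":4.5}
    - {"x":-4.4,"y":-38.8,"z":-0.5,"rx":0,"ry":0,"rz":0,"claw":4.5}
    - {"x":-4.4,"y":-38.8,"z":-0.5,"rx":0,"ry":0,"rz":0,"claw":4.5}
    - {"x":-4.4,"y":-38.8,"z":-0.5,"rx":0,"ry":0,"rz":0,"claw":4.5}
    - {"x":-4.4,"y":-38.8,"z":-0.5,"rx":0,"ry":0,"rz":0,"claw":4.5}
    - {"x":-4.4,"y":-38.8,"z":-0.5,"rx":0,"ry":0,"rz":0,"claw":4.5}
    - {"x":-4.4,"y":-38.8,"z":-0.5,"rx":0,"ry":0,"rz":0,"claw":4.5}

```text
time: 4.8
eef_pos: [518.9, 24.2, 177.1]
eef_rot: [-0.0, 1.0, -0.0, -0.0]
contact_force: [0.9, 0.7, -4.8]
opening: 55.6
```

arm_command:
  rows:
    - {"x":0,"y":-6,"z":0,"rx":0,"ry":0,"rz":0,"claw":4.5}
    - {"x":0,"y":-6,"z":0,"rx":0,"ry":0,"rz":0,"claw":4.5}
    - {"x":0,"y":-6,"z":0,"rx":0,"ry":0,"rz":0,"claw":4.5}
    - {"x":0,"y":-6,"z":0,"rx":0,"ry":0,"rz":0,"claw":4.5}

```text
time: 5.13
eef_pos: [519.5, 83.5, 177.0]
eef_rot: [0.0, 1.0, 0.001, -0.0]
contact_force: [-0.4, -0.5, -5.2]
opening: 55.8
```

```bash
cat > m3.py <<'E'
from fit import *
W=snap("wrist"); save(W,"w4.png"); e=read_state()["eef_pos"]; print(np.round(e,1))
for col,p0 in dict(blue=(427,186),green=(552,234),yellow=(465,273)).items():
    print(col,*fit([(W,hullm(W,col,(*p0,28),80))],box(90,90,(28,28.1)),p0,(1.15,)))
print('ring', *fit([(W,hullm(W,'white',(e[0],e[1],e[2]+6),52))],circ(28,(e[2]+1,e[2]+11)),(e[0],e[1])))
go(514,147.7,110,0.)
E
python3 m3.py
```

```text
[519.5  82.5 177. ]
blue [427.972 186.191   1.157] 0.979
green [551.18  229.901   1.155] 0.763
yellow [467.734 233.567   0.468] 0.344
ring [5.19339e+02 8.31590e+01 1.10000e-01] 0.882
go(514,147.7,110,0.000): xyz cm [-0.54 -6.52  6.7 ] r [0.    0.001 0.001] rows>=2.2 | t=5.2 psi=0.001 q6=0.13 open=55.4
```

View pics/w4.png

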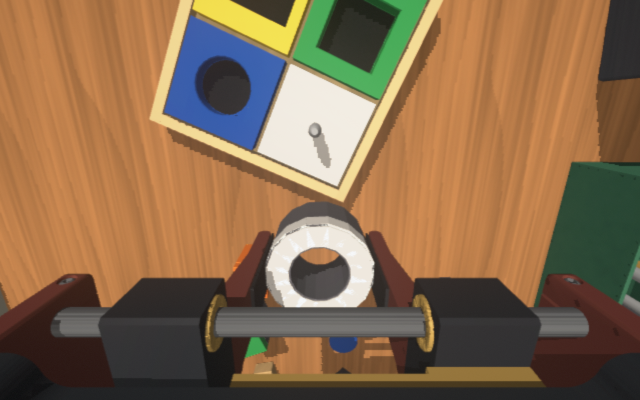

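```bash
python3 -c "
from h import *
W=snap('wrist');
for z in (26,62): print(z, onz(W,(315,129),z), onz(W,(317,137),z))
go(514,147.7,110,0.)"
```

```text
26 [514.6985341  146.42855436  26.        ] [516.66387842 138.67703373  26.        ]
62 [515.21592944 148.88657048  62.        ] [516.93958906 142.08827922  62.        ]
go(514,147.7,110,0.000): xyz cm [-0.56 -6.58  6.7 ] r [0.    0.001 0.   ] rows>=2.3 | t=5.2 psi=0.000 q6=0.13 open=56.0
```

arm_command:
  rows:
    - {"x":-0.5,"y":-3.5,"z":2,"rx":0,"ry":0,"rz":0,"claw":4.5}
    - {"x":-0.5,"y":-6.6,"z":4,"rx":0,"ry":0,"rz":0,"claw":4.5}
    - {"x":-0.5,"y":-6.6,"z":6.2,"rx":0,"ry":0,"rz":0,"claw":4.5}
    - {"x":-0.5,"y":-6.6,"z":6.2,"rx":0,"ry":0,"rz":0,"claw":4.5}
    - {"x":-0.5,"y":-6.6,"z":6.2,"rx":0,"ry":0,"rz":0,"claw":4.5}

```text
time: 5.65
eef_pos: [514.2, 147.1, 114.4]
eef_rot: [0.001, 1.0, -0.0, -0.002]
contact_force: [0.2, -0.3, -4.6]
opening: 55.8
```

```bash
python3 -c "
from h import *
go(514.5,148,50,0.)"
```

```text
go(514.5,148,50,0.000): xyz cm [ 0.06 -0.1   6.44] r [ 0.001  0.003 -0.001] rows>=1.5 | t=5.7 psi=-0.001 q6=0.26 open=55.8
```

arm_command:
  rows:
    - {"x":0,"y":-0.1,"z":1.5,"rx":0,"ry":0,"rz":0,"claw":4.5}
    - {"x":0,"y":-0.1,"z":3,"rx":0,"ry":0,"rz":0,"claw":4.5}
    - {"x":0,"y":-0.1,"z":4.5,"rx":0,"ry":0,"rz":0,"claw":4.5}
    - {"x":0,"y":-0.1,"z":5.5,"rx":0,"ry":0,"rz":0,"claw":4.5}
    - {"x":0,"y":-0.1,"z":6.0,"rx":0,"ry":0,"rz":0,"claw":4.5}
    - {"x":0,"y":-0.1,"z":6.3,"rx":0,"ry":0,"rz":0,"claw":4.5}
    - {"x":0,"y":-0.1,"z":6.3,"rx":0,"ry":0,"rz":0,"claw":4.5}

```text
time: 6.23
eef_pos: [515.4, 148.9, 52.5]
eef_rot: [-0.0, 1.0, -0.0, 0.0]
contact_force: [0.7, 0.7, -4.9]
opening: 55.9
```

arm_command:
  rows:
    - {"x":0,"y":0,"z":0.1,"rx":0,"ry":0,"rz":0,"claw":4.5}
    - {"x":0,"y":0,"z":0.2,"rx":0,"ry":0,"rz":0,"claw":4.5}
    - {"x":0,"y":0,"z":0.2,"rx":0,"ry":0,"rz":0,"claw":4.5}

```text
time: 6.48
eef_pos: [515.4, 149.5, 50.7]
eef_rot: [-0.0, 1.0, 0.0, 0.0]
contact_force: [0.8, 0.4, -4.4]
opening: 55.0
```

Release, then lift clear.

arm_command:
  rows:
    - {"x":0,"y":0,"z":0.05,"rx":0,"ry":0,"rz":0,"claw":7}
    - {"x":0,"y":0,"z":0.05,"rx":0,"ry":0,"rz":0,"claw":7.5}
    - {"x":0,"y":0,"z":0.05,"rx":0,"ry":0,"rz":0,"claw":8.7}
    - {"x":0,"y":0,"z":0.05,"rx":0,"ry":0,"rz":0,"claw":8.7}
    - {"x":0,"y":0,"z":-3,"rx":0,"ry":0,"rz":0,"claw":8.7}
    - {"x":0,"y":0,"z":-7,"rx":0,"ry":0,"rz":0,"claw":8.7}
    - {"x":0,"y":0,"z":-11,"rx":0,"ry":0,"rz":0,"claw":8.7}
    - {"x":0,"y":0,"z":-15,"rx":0,"ry":0,"rz":0,"claw":8.7}

```text
time: 7.15
eef_pos: [514.6, 149.3, 201.9]
eef_rot: [0.0, 1.0, 0.0, -0.0]
contact_force: [0.9, 0.2, 0.6]
opening: 86.8
```

```bash
python3 -c "
from h import *
W=snap('wrist');save(W,'w5.png'); go(510,-160,200,2.425);go(510,-160,200,2.425-1.57)"
```

```text
go(510,-160,200,-0.717): xyz cm [-0.9  31.05  0.87] r [-0.007 -0.009  0.717] rows>=7.5 | t=7.2 psi=0.000 q6=0.26 open=87.2
go(510,-160,200,0.855): xyz cm [-0.9  31.05  0.87] r [ 0.002 -0.011 -0.855] rows>=7.5 | t=7.2 psi=0.000 q6=0.26 open=87.2
```

View pics/w5.png

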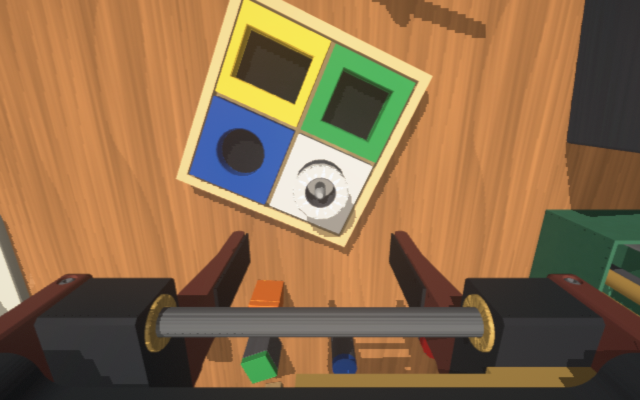

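Run:
```python
from fit import *
W=snap("wrist")
for col,p0 in dict(blue=(427,186),green=(552,234),yellow=(465,273)).items():
    print(col,*fit([(W,hullm(W,col,(*p0,28),75))],box(90,90,(28,28.1)),p0,(1.15,)))
go(510,-190,200,-0.717)
```

```text
blue [428.48  187.469   1.156] 0.973
green [552.744 235.032   1.156] 0.983
yellow [466.08  279.858   1.309] 0.637
go(510,-190,200,-0.717): xyz cm [-0.9  34.05  0.56] r [-0.007 -0.01   0.717] rows>=8.2 | t=7.2 psi=-0.000 q6=0.26 open=86.8
```

arm_command:
  rows:
    - {"x":2.8,"y":36.2,"z":8,"rx":0,"ry":0,"rz":0.717,"claw":8.7}
    - {"x":2.8,"y":36.2,"z":8,"rx":0,"ry":0,"rz":0.717,"claw":8.7}
    - {"x":2.8,"y":36.2,"z":8,"rx":0,"ry":0,"rz":0.717,"claw":8.7}
    - {"x":2.8,"y":36.2,"z":8,"rx":0,"ry":0,"rz":0.717,"claw":8.7}
    - {"x":2.8,"y":36.2,"z":8,"rx":0,"ry":0,"rz":0.717,"claw":8.7}
    - {"x":2.8,"y":36.2,"z":8,"rx":0,"ry":0,"rz":0.717,"claw":8.7}
    - {"x":2.8,"y":36.2,"z":8,"rx":0,"ry":0,"rz":0.717,"claw":8.7}
    - {"x":2.8,"y":36.2,"z":8,"rx":0,"ry":0,"rz":0.717,"claw":8.7}

```text
time: 7.92
eef_pos: [539.6, -177.1, 127.4]
eef_rot: [-0.0, 0.936, -0.351, -0.0]
contact_force: [0.6, -0.4, -0.0]
opening: 86.9
```

```bash
python3 -c "
from h import *
go(547.3,-211.7,110,-0.717)"
```

```text
go(547.3,-211.7,110,-0.717): xyz cm [2.86 2.1  1.74] r [ 0.     0.001 -0.   ] rows>=0.9 | t=7.9 psi=-0.717 q6=0.38 open=86.9
```

arm_command:
  rows:
    - {"x":1.8,"y":1.3,"z":1.5,"rx":0,"ry":0,"rz":0,"claw":8.7}
    - {"x":1.8,"y":1.3,"z":1.5,"rx":0,"ry":0,"rz":0,"claw":8.7}
    - {"x":1.8,"y":1.3,"z":1.5,"rx":0,"ry":0,"rz":0,"claw":8.7}

```text
time: 8.17
eef_pos: [544.2, -197.5, 112.0]
eef_rot: [-0.0, 0.936, -0.352, -0.001]
contact_force: [-0.2, 0.5, 0.6]
opening: 87.0
```

```bash
python3 m2.py w6.png; python3 -c "
from h import *
go(547.3,-211.7,38,-0.717)"
```

```text
punch [ 5.46544e+02 -8.39530e+01  1.58000e-01] 0.908
flatter [ 4.36555e+02 -9.03710e+01  3.80000e-01] 0.96
swage [ 544.884 -213.556    0.864] 0.737
ring [ 538.049 -339.833    0.867] 0.255
go(547.3,-211.7,38,-0.717): xyz cm [1.24 0.95 7.47] r [ 0.001  0.002 -0.001] rows>=1.8 | t=8.2 psi=-0.718 q6=0.35 open=87.1
```

arm_command:
  rows:
    - {"x":1.2,"y":0.95,"z":0,"rx":0,"ry":0,"rz":0,"claw":8.7}
    - {"x":1.2,"y":0.95,"z":3.5,"rx":0,"ry":0,"rz":0,"claw":8.7}
    - {"x":1.2,"y":0.95,"z":7.3,"rx":0,"ry":0,"rz":0,"claw":7}
    - {"x":1.2,"y":0.95,"z":7.3,"rx":0,"ry":0,"rz":0,"claw":4}
    - {"x":1.2,"y":0.95,"z":7.3,"rx":0,"ry":0,"rz":0,"claw":2}
    - {"x":1.2,"y":0.95,"z":7.3,"rx":0,"ry":0,"rz":0,"claw":2}
    - {"x":1.2,"y":0.95,"z":7.3,"rx":0,"ry":0,"rz":0,"claw":2}
    - {"x":1.2,"y":0.95,"z":7.3,"rx":0,"ry":0,"rz":0,"claw":2}

```text
time: 8.88
eef_pos: [549.5, -212.2, 43.0]
eef_rot: [0.0, 0.937, -0.351, 0.002]
contact_force: [0.4, 1.0, 0.9]
opening: 50.5
```

arm_command:
  rows:
    - {"x":0,"y":0,"z":0,"rx":0,"ry":0,"rz":0,"claw":2}
    - {"x":0,"y":0,"z":0,"rx":0,"ry":0,"rz":0,"claw":2}
    - {"x":0,"y":0,"z":0,"rx":0,"ry":0,"rz":0,"claw":2}
    - {"x":0,"y":0,"z":0,"rx":0,"ry":0,"rz":0,"claw":2}
    - {"x":0,"y":0,"z":0,"rx":0,"ry":0,"rz":0,"claw":2}

```text
time: 9.3
eef_pos: [548.1, -211.8, 41.3]
eef_rot: [-0.0, 0.936, -0.351, 0.0]
contact_force: [-1.9, 0.6, 7.1]
opening: 29.8
```

arm_command:
  rows:
    - {"x":0,"y":0,"z":-2,"rx":0,"ry":0,"rz":0,"claw":2}
    - {"x":0,"y":0,"z":-6,"rx":0,"ry":0,"rz":0,"claw":2}
    - {"x":0,"y":0,"z":-10,"rx":0,"ry":0,"rz":0,"claw":2}
    - {"x":0,"y":0,"z":-13,"rx":0,"ry":0,"rz":0,"claw":2}
    - {"x":0,"y":0,"z":-13,"rx":0,"ry":0,"rz":0,"claw":2}

```text
time: 9.72
eef_pos: [551.2, -213.2, 176.5]
eef_rot: [0.0, 0.936, -0.351, 0.005]
contact_force: [1.9, -0.5, -4.5]
opening: 29.8
```

```bash
python3 -c "
from h import *
go(466.3,273.9,170,0.218);go(466.3,273.9,170,1.155)"
```

```text
go(466.3,273.9,170,0.218): xyz cm [-38.41 -31.13   0.4 ] r [ 0.001 -0.01  -0.935] rows>=11.9 | t=9.7 psi=-0.717 q6=0.33 open=29.8
go(466.3,273.9,170,-1.987): xyz cm [-38.41 -31.13   0.4 ] r [-0.009 -0.006  1.27 ] rows>=11.9 | t=9.7 psi=-0.717 q6=0.33 open=29.8
```

arm_command:
  rows:
    - {"x":-38.4,"y":-31.1,"z":0.5,"rx":0,"ry":0,"rz":-1.872,"claw":2}
    - {"x":-38.4,"y":-31.1,"z":0.5,"rx":0,"ry":0,"rz":-1.872,"claw":2}
    - {"x":-38.4,"y":-31.1,"z":0.5,"rx":0,"ry":0,"rz":-1.872,"claw":2}
    - {"x":-38.4,"y":-31.1,"z":0.5,"rx":0,"ry":0,"rz":-1.872,"claw":2}
    - {"x":-38.4,"y":-31.1,"z":0.5,"rx":0,"ry":0,"rz":-1.872,"claw":2}
    - {"x":-38.4,"y":-31.1,"z":0.5,"rx":0,"ry":0,"rz":-1.872,"claw":2}
    - {"x":-38.4,"y":-31.1,"z":0.5,"rx":0,"ry":0,"rz":-1.872,"claw":2}
    - {"x":-38.4,"y":-31.1,"z":0.5,"rx":0,"ry":0,"rz":-1.872,"claw":2}

```text
time: 10.38
eef_pos: [488.8, 118.0, 165.8]
eef_rot: [0.0, 0.99, 0.144, -0.001]
contact_force: [1.1, -0.5, -4.3]
opening: 29.9
```

```bash
python3 -c "
from h import *
go(466.3,273.9,170,1.155)"
```

```text
go(466.3,273.9,170,1.155): xyz cm [  2.28 -15.58  -0.42] r [-0.001  0.002 -0.866] rows>=6.9 | t=10.4 psi=0.289 q6=-0.08 open=29.9
```

arm_command:
  rows:
    - {"x":2.0,"y":-13.8,"z":0,"rx":0,"ry":0,"rz":-0.82,"claw":2}
    - {"x":2.0,"y":-13.8,"z":0,"rx":0,"ry":0,"rz":-0.82,"claw":2}
    - {"x":2.0,"y":-13.8,"z":0,"rx":0,"ry":0,"rz":-0.82,"claw":2}
    - {"x":2.0,"y":-13.8,"z":0,"rx":0,"ry":0,"rz":-0.82,"claw":2}
    - {"x":2.0,"y":-13.8,"z":0,"rx":0,"ry":0,"rz":-0.82,"claw":2}
    - {"x":2.0,"y":-13.8,"z":0,"rx":0,"ry":0,"rz":-0.82,"claw":2}
    - {"x":2.0,"y":-13.8,"z":0,"rx":0,"ry":0,"rz":-0.82,"claw":2}
    - {"x":2.0,"y":-13.8,"z":0,"rx":0,"ry":0,"rz":-0.82,"claw":2}

```text
time: 11.05
eef_pos: [470.1, 254.3, 165.6]
eef_rot: [-0.0, 0.851, 0.525, -0.001]
contact_force: [0.2, -0.2, -3.8]
opening: 29.9
```

```bash
python3 -c "
from fit import *
W=snap('wrist');save(W,'w7.png');e=read_state()['eef_pos']
print(e,fit([(W,hullm(W,'yellow',(*e[:2],e[2]+3),60))],box(50,30,(e[2]-5,e[2]+9)),e[:2],(2.726,)))
go(466.3,273.9,85,1.155)"
```

```text
[470.32408628 254.2131483  165.79978452] (array([467.069, 258.155,   2.699]), np.float64(0.888))
go(466.3,273.9,85,1.155): xyz cm [ 1.59 -1.24  8.08] r [-0.002  0.002 -0.053] rows>=2.0 | t=11.1 psi=1.102 q6=-0.63 open=30.0
```

View pics/w7.png

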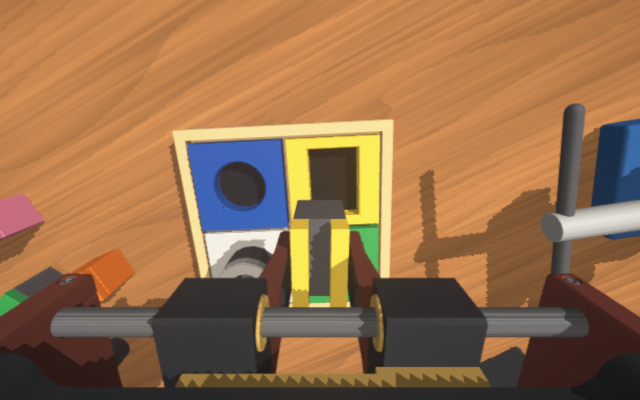

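arm_command:
  rows:
    - {"x":1.6,"y":-1.2,"z":2,"rx":0,"ry":0,"rz":-0.053,"claw":2}
    - {"x":1.6,"y":-1.2,"z":5,"rx":0,"ry":0,"rz":-0.053,"claw":2}
    - {"x":1.6,"y":-1.2,"z":8,"rx":0,"ry":0,"rz":-0.053,"claw":2}
    - {"x":1.6,"y":-1.2,"z":8,"rx":0,"ry":0,"rz":-0.053,"claw":2}
    - {"x":1.6,"y":-1.2,"z":8,"rx":0,"ry":0,"rz":-0.053,"claw":2}

```text
time: 11.52
eef_pos: [466.3, 273.3, 85.6]
eef_rot: [-0.0, 0.838, 0.546, -0.002]
contact_force: [-0.4, 0.3, -3.9]
opening: 29.6
```

```bash
python3 -c "
from h import *
go(466.3,273.9,53.5,1.155)"
```

```text
go(466.3,273.9,53.5,1.155): xyz cm [ 0.07 -0.02  3.21] r [-0.003  0.004 -0.001] rows>=0.8 | t=11.5 psi=1.154 q6=-0.65 open=29.6
```

arm_command:
  rows:
    - {"x":0,"y":0,"z":1.0,"rx":0,"ry":0,"rz":0,"claw":2}
    - {"x":0,"y":0,"z":2.0,"rx":0,"ry":0,"rz":0,"claw":2}
    - {"x":0,"y":0,"z":2.8,"rx":0,"ry":0,"rz":0,"claw":2}
    - {"x":0,"y":0,"z":3.2,"rx":0,"ry":0,"rz":0,"claw":2}
    - {"x":0,"y":0,"z":3.2,"rx":0,"ry":0,"rz":0,"claw":2}
    - {"x":0,"y":0,"z":3.2,"rx":0,"ry":0,"rz":0,"claw":2}

```text
time: 12.02
eef_pos: [467.8, 274.3, 55.2]
eef_rot: [-0.0, 0.838, 0.546, -0.0]
contact_force: [0.1, 0.4, -3.9]
opening: 29.5
```

arm_command:
  rows:
    - {"x":0,"y":0,"z":0.1,"rx":0,"ry":0,"rz":0,"claw":2}
    - {"x":0,"y":0,"z":0.2,"rx":0,"ry":0,"rz":0,"claw":2}
    - {"x":0,"y":0,"z":0.2,"rx":0,"ry":0,"rz":0,"claw":2}

```text
time: 12.27
eef_pos: [468.0, 274.4, 53.4]
eef_rot: [0.0, 0.838, 0.546, 0.0]
contact_force: [1.0, 0.2, -3.8]
opening: 29.9
```

arm_command:
  rows:
    - {"x":0,"y":0,"z":0.1,"rx":0,"ry":0,"rz":0,"claw":2}
    - {"x":0,"y":0,"z":0.1,"rx":0,"ry":0,"rz":0,"claw":5}
    - {"x":0,"y":0,"z":0.1,"rx":0,"ry":0,"rz":0,"claw":6}
    - {"x":0,"y":0,"z":0.1,"rx":0,"ry":0,"rz":0,"claw":6}
    - {"x":0,"y":0,"z":-3,"rx":0,"ry":0,"rz":0,"claw":7}
    - {"x":0,"y":0,"z":-7,"rx":0,"ry":0,"rz":0,"claw":7}
    - {"x":0,"y":0,"z":-11,"rx":0,"ry":0,"rz":0,"claw":7}
    - {"x":0,"y":0,"z":-11,"rx":0,"ry":0,"rz":0,"claw":7}

```text
time: 12.93
eef_pos: [471.6, 276.5, 170.1]
eef_rot: [0.0, 0.838, 0.546, 0.006]
contact_force: [0.7, 0.5, 0.2]
opening: 69.1
```

```bash
python3 -c "
from h import *
go(436.3,-90.5,110,0.38);go(436.3,-90.5,110,0.38-1.571)"
```

```text
go(436.3,-90.5,110,0.380): xyz cm [-35.06  11.52   5.76] r [ 0.003 -0.012  0.776] rows>=9.0 | t=12.9 psi=1.156 q6=-0.65 open=69.1
go(436.3,-90.5,110,1.951): xyz cm [-35.06  11.52   5.76] r [ 0.01  -0.006 -0.795] rows>=9.0 | t=12.9 psi=1.156 q6=-0.65 open=69.1
```

arm_command:
  rows:
    - {"x":-35.1,"y":11.5,"z":5,"rx":0,"ry":0,"rz":0.776,"claw":7}
    - {"x":-35.1,"y":11.5,"z":5,"rx":0,"ry":0,"rz":0.776,"claw":7}
    - {"x":-35.1,"y":11.5,"z":5,"rx":0,"ry":0,"rz":0.776,"claw":7}
    - {"x":-35.1,"y":11.5,"z":5,"rx":0,"ry":0,"rz":0.776,"claw":7}
    - {"x":-35.1,"y":11.5,"z":5,"rx":0,"ry":0,"rz":0.776,"claw":7}
    - {"x":-35.1,"y":11.5,"z":5,"rx":0,"ry":0,"rz":0.776,"claw":7}
    - {"x":-35.1,"y":11.5,"z":5,"rx":0,"ry":0,"rz":0.776,"claw":7}
    - {"x":-35.1,"y":11.5,"z":5,"rx":0,"ry":0,"rz":0.776,"claw":7}

```text
time: 13.6
eef_pos: [435.0, -56.2, 118.2]
eef_rot: [0.0, 0.982, 0.188, 0.0]
contact_force: [0.8, -1.2, 0.3]
opening: 70.3
```

arm_command:
  rows:
    - {"x":-1,"y":0,"z":0,"rx":0,"ry":0,"rz":0,"claw":7}
    - {"x":-1,"y":0,"z":0,"rx":0,"ry":0,"rz":0,"claw":7}
    - {"x":-1,"y":0,"z":0,"rx":0,"ry":0,"rz":0,"claw":7}

```text
time: 13.85
eef_pos: [425.9, -58.2, 118.4]
eef_rot: [-0.0, 0.982, 0.188, -0.0]
contact_force: [0.4, 0.5, 0.4]
opening: 69.5
```

```bash
python3 -c "
from h import *
go(436.3,-90.5,110,0.38);go(436.3,-90.5,41,0.38)
W=snap('wrist');save(W,'w8.png')"
```

```text
go(436.3,-90.5,110,0.380): xyz cm [-0.22  3.39  0.84] r [-0.     0.    -0.002] rows>=0.8 | t=13.8 psi=0.378 q6=-0.54 open=69.5
go(436.3,-90.5,41,0.380): xyz cm [-0.22  3.39  7.74] r [-0.     0.    -0.002] rows>=2.0 | t=13.8 psi=0.378 q6=-0.54 open=69.5
```

View pics/w8.png

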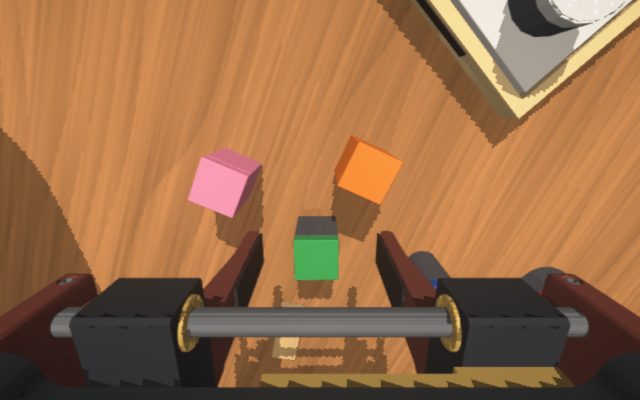

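```bash
python3 -c "
from fit import *
W=snap('wrist'); print(fit([(W,hullm(W,'green',(436,-90,50),50))],MOD['flatter'][1],(436,-90),(.3,.45)))"
```

```text
(array([ 4.35493e+02, -8.95290e+01,  3.80000e-01]), np.float64(0.938))
```

arm_command:
  rows:
    - {"x":-0.2,"y":3.4,"z":0.8,"rx":0,"ry":0,"rz":0,"claw":7}
    - {"x":-0.2,"y":3.4,"z":0.8,"rx":0,"ry":0,"rz":0,"claw":7}
    - {"x":-0.2,"y":3.4,"z":3.5,"rx":0,"ry":0,"rz":0,"claw":7}
    - {"x":-0.2,"y":3.4,"z":7.6,"rx":0,"ry":0,"rz":0,"claw":7}
    - {"x":-0.2,"y":3.4,"z":7.6,"rx":0,"ry":0,"rz":0,"claw":7}
    - {"x":-0.2,"y":3.4,"z":7.6,"rx":0,"ry":0,"rz":0,"claw":3}
    - {"x":-0.2,"y":3.4,"z":7.6,"rx":0,"ry":0,"rz":0,"claw":2.5}
    - {"x":-0.2,"y":3.4,"z":7.6,"rx":0,"ry":0,"rz":0,"claw":2.5}

```text
time: 14.62
eef_pos: [438.5, -90.2, 44.8]
eef_rot: [0.001, 0.982, 0.189, 0.002]
contact_force: [-0.3, -0.3, -0.1]
opening: 53.2
```

arm_command:
  rows:
    - {"x":0,"y":0,"z":0,"rx":0,"ry":0,"rz":0,"claw":2.5}
    - {"x":0,"y":0,"z":0,"rx":0,"ry":0,"rz":0,"claw":2.5}
    - {"x":0,"y":0,"z":0,"rx":0,"ry":0,"rz":0,"claw":2.5}
    - {"x":0,"y":0,"z":0,"rx":0,"ry":0,"rz":0,"claw":2.5}

```text
time: 14.95
eef_pos: [436.8, -90.7, 44.2]
eef_rot: [0.0, 0.982, 0.189, 0.0]
contact_force: [-4.9, -1.0, 13.6]
opening: 35.9
```

arm_command:
  rows:
    - {"x":0,"y":0,"z":-2,"rx":0,"ry":0,"rz":0,"claw":2.5}
    - {"x":0,"y":0,"z":-6,"rx":0,"ry":0,"rz":0,"claw":2.5}
    - {"x":0,"y":0,"z":-10,"rx":0,"ry":0,"rz":0,"claw":2.5}
    - {"x":0,"y":0,"z":-13,"rx":0,"ry":0,"rz":0,"claw":2.5}
    - {"x":0,"y":0,"z":-13,"rx":0,"ry":0,"rz":0,"claw":2.5}

```text
time: 15.37
eef_pos: [440.0, -91.2, 178.2]
eef_rot: [0.002, 0.982, 0.189, 0.005]
contact_force: [1.5, -0.1, -6.0]
opening: 35.9
```

```bash
python3 -c "
from h import *
go(552.9,235.3,180,-0.415);go(552.9,235.3,180,1.156)"
```

```text
go(552.9,235.3,180,-0.415): xyz cm [ 22.6  -26.14  -0.14] r [ 0.002 -0.011  0.795] rows>=8.3 | t=15.4 psi=0.380 q6=-0.61 open=35.9
go(552.9,235.3,180,1.156): xyz cm [ 22.6  -26.14  -0.14] r [ 0.009 -0.006 -0.776] rows>=8.3 | t=15.4 psi=0.380 q6=-0.61 open=35.9
```

arm_command:
  rows:
    - {"x":22.5,"y":-26.1,"z":0,"rx":0,"ry":0,"rz":0.795,"claw":2.5}
    - {"x":22.5,"y":-26.1,"z":0,"rx":0,"ry":0,"rz":0.795,"claw":2.5}
    - {"x":22.5,"y":-26.1,"z":0,"rx":0,"ry":0,"rz":0.795,"claw":2.5}
    - {"x":22.5,"y":-26.1,"z":0,"rx":0,"ry":0,"rz":0.795,"claw":2.5}
    - {"x":22.5,"y":-26.1,"z":0,"rx":0,"ry":0,"rz":0.795,"claw":2.5}
    - {"x":22.5,"y":-26.1,"z":0,"rx":0,"ry":0,"rz":0.795,"claw":2.5}
    - {"x":22.5,"y":-26.1,"z":0,"rx":0,"ry":0,"rz":0.795,"claw":2.5}
    - {"x":22.5,"y":-26.1,"z":0,"rx":0,"ry":0,"rz":0.795,"claw":2.5}

```text
time: 16.03
eef_pos: [534.6, 196.8, 171.1]
eef_rot: [0.001, 0.978, -0.209, -0.001]
contact_force: [1.3, -0.2, -5.1]
opening: 36.0
```

arm_command:
  rows:
    - {"x":0,"y":0,"z":2,"rx":0,"ry":0,"rz":0,"claw":2.5}
    - {"x":0,"y":0,"z":4,"rx":0,"ry":0,"rz":0,"claw":2.5}
    - {"x":0,"y":0,"z":4,"rx":0,"ry":0,"rz":0,"claw":2.5}

```text
time: 16.28
eef_pos: [532.0, 195.2, 127.8]
eef_rot: [0.002, 0.979, -0.205, -0.004]
contact_force: [-0.7, 0.1, -5.0]
opening: 36.0
```

```bash
python3 -c "
from h import *
go(552.9,235.3,90,-0.415)"
```

```text
go(552.9,235.3,90,-0.415): xyz cm [ 0.33 -4.53  3.76] r [0.006 0.006 0.002] rows>=1.4 | t=16.3 psi=-0.413 q6=0.74 open=36.0
```

arm_command:
  rows:
    - {"x":0.3,"y":-4.5,"z":0,"rx":0,"ry":0,"rz":0,"claw":2.5}
    - {"x":0.3,"y":-4.5,"z":0,"rx":0,"ry":0,"rz":0,"claw":2.5}
    - {"x":0.3,"y":-4.5,"z":3.7,"rx":0,"ry":0,"rz":0,"claw":2.5}
    - {"x":0.3,"y":-4.5,"z":3.7,"rx":0,"ry":0,"rz":0,"claw":2.5}
    - {"x":0.3,"y":-4.5,"z":3.7,"rx":0,"ry":0,"rz":0,"claw":2.5}

```text
time: 16.7
eef_pos: [554.3, 234.2, 93.8]
eef_rot: [0.002, 0.978, -0.206, -0.002]
contact_force: [-0.9, 0.0, -6.1]
opening: 35.5
```

```bash
python3 -c "
from h import *
go(552.9,235.3,55.5,-0.415)"
```

```text
go(552.9,235.3,55.5,-0.415): xyz cm [-0.15 -0.06  3.83] r [ 0.004  0.004 -0.001] rows>=0.9 | t=16.7 psi=-0.416 q6=0.80 open=35.5
```

arm_command:
  rows:
    - {"x":-0.15,"y":0,"z":1.2,"rx":0,"ry":0,"rz":0,"claw":2.5}
    - {"x":-0.15,"y":0,"z":2.4,"rx":0,"ry":0,"rz":0,"claw":2.5}
    - {"x":-0.15,"y":0,"z":3.4,"rx":0,"ry":0,"rz":0,"claw":2.5}
    - {"x":-0.15,"y":0,"z":3.8,"rx":0,"ry":0,"rz":0,"claw":2.5}
    - {"x":-0.15,"y":0,"z":3.8,"rx":0,"ry":0,"rz":0,"claw":2.5}
    - {"x":-0.15,"y":0,"z":3.8,"rx":0,"ry":0,"rz":0,"claw":2.5}

```text
time: 17.2
eef_pos: [555.2, 236.0, 57.4]
eef_rot: [0.0, 0.979, -0.206, -0.0]
contact_force: [0.7, -0.2, -5.9]
opening: 36.0
```

Within about 1–2 mm of the floor: ease down and release.

arm_command:
  rows:
    - {"x":-0.15,"y":0,"z":0.1,"rx":0,"ry":0,"rz":0,"claw":2.5}
    - {"x":-0.15,"y":0,"z":0.2,"rx":0,"ry":0,"rz":0,"claw":2.5}
    - {"x":-0.15,"y":0,"z":0.2,"rx":0,"ry":0,"rz":0,"claw":5}
    - {"x":-0.15,"y":0,"z":0.2,"rx":0,"ry":0,"rz":0,"claw":6}
    - {"x":-0.15,"y":0,"z":0.2,"rx":0,"ry":0,"rz":0,"claw":6}
    - {"x":-0.15,"y":0,"z":-3,"rx":0,"ry":0,"rz":0,"claw":6}
    - {"x":-0.15,"y":0,"z":-7,"rx":0,"ry":0,"rz":0,"claw":6}
    - {"x":-0.15,"y":0,"z":-11,"rx":0,"ry":0,"rz":0,"claw":6}

```text
time: 17.87
eef_pos: [553.1, 236.4, 168.0]
eef_rot: [0.001, 0.979, -0.206, -0.001]
contact_force: [1.8, 0.7, 0.8]
opening: 59.8
```

```bash
python3 -c "
from h import *
go(545.8,-84,120,0)"
```

```text
go(545.8,-84,120,0.000): xyz cm [12.26 29.61  4.83] r [ 0.001  0.002 -0.415] rows>=7.8 | t=17.9 psi=-0.415 q6=0.80 open=59.8
```

arm_command:
  rows:
    - {"x":12.3,"y":29.6,"z":4.8,"rx":0,"ry":0,"rz":-0.415,"claw":7}
    - {"x":12.3,"y":29.6,"z":4.8,"rx":0,"ry":0,"rz":-0.415,"claw":7}
    - {"x":12.3,"y":29.6,"z":4.8,"rx":0,"ry":0,"rz":-0.415,"claw":7}
    - {"x":12.3,"y":29.6,"z":4.8,"rx":0,"ry":0,"rz":-0.415,"claw":7}
    - {"x":12.3,"y":29.6,"z":4.8,"rx":0,"ry":0,"rz":-0.415,"claw":7}
    - {"x":12.3,"y":29.6,"z":4.8,"rx":0,"ry":0,"rz":-0.415,"claw":7}
    - {"x":12.3,"y":29.6,"z":4.8,"rx":0,"ry":0,"rz":-0.415,"claw":7}
    - {"x":12.3,"y":29.6,"z":4.8,"rx":0,"ry":0,"rz":-0.415,"claw":7}

```text
time: 18.53
eef_pos: [546.9, -86.0, 119.6]
eef_rot: [0.0, 1.0, -0.0, 0.001]
contact_force: [0.2, 0.6, -0.0]
opening: 69.9
```

arm_command:
  rows:
    - {"x":0,"y":0,"z":0,"rx":0,"ry":0,"rz":0,"claw":7}
    - {"x":0,"y":0,"z":0,"rx":0,"ry":0,"rz":0,"claw":7}

```text
time: 18.7
eef_pos: [546.9, -85.6, 119.5]
eef_rot: [-0.0, 1.0, -0.002, 0.0]
contact_force: [-0.1, 0.9, 0.2]
opening: 70.2
```

```bash
python3 -c "
from fit import *
W=snap('wrist'); print(fit([(W,hullm(W,'blue',(546,-84,55),45))],MOD['punch'][1],(546,-84)))
go(545.8,-84,43,0)"
```

```text
(array([ 5.45889e+02, -8.22580e+01,  2.70000e-01]), np.float64(0.93))
go(545.8,-84,43,0.000): xyz cm [-0.12 -0.02  7.66] r [-0.    -0.    -0.002] rows>=1.8 | t=18.8 psi=-0.002 q6=-0.17 open=70.0
```

arm_command:
  rows:
    - {"x":-0.1,"y":-0.1,"z":3.7,"rx":0,"ry":0,"rz":0,"claw":7}
    - {"x":-0.1,"y":-0.1,"z":7.7,"rx":0,"ry":0,"rz":0,"claw":7}
    - {"x":-0.1,"y":-0.1,"z":7.7,"rx":0,"ry":0,"rz":0,"claw":7}
    - {"x":-0.1,"y":-0.1,"z":7.7,"rx":0,"ry":0,"rz":0,"claw":3}
    - {"x":-0.1,"y":-0.1,"z":7.7,"rx":0,"ry":0,"rz":0,"claw":2}
    - {"x":-0.1,"y":-0.1,"z":7.7,"rx":0,"ry":0,"rz":0,"claw":2}
    - {"x":-0.1,"y":-0.1,"z":7.7,"rx":0,"ry":0,"rz":0,"claw":2}
    - {"x":-0.1,"y":-0.1,"z":7.7,"rx":0,"ry":0,"rz":0,"claw":2}

```text
time: 19.42
eef_pos: [547.2, -82.8, 44.6]
eef_rot: [0.0, 1.0, 0.0, 0.002]
contact_force: [-0.1, -0.2, -0.0]
opening: 40.0
```

arm_command:
  rows:
    - {"x":0,"y":0,"z":0,"rx":0,"ry":0,"rz":0,"claw":2}
    - {"x":0,"y":0,"z":0,"rx":0,"ry":0,"rz":0,"claw":2}
    - {"x":0,"y":0,"z":0,"rx":0,"ry":0,"rz":0,"claw":2}

```text
time: 19.67
eef_pos: [546.5, -82.9, 43.7]
eef_rot: [0.0, 1.0, -0.0, 0.001]
contact_force: [-1.7, 0.9, 9.0]
opening: 30.9
```

arm_command:
  rows:
    - {"x":0,"y":0,"z":0,"rx":0,"ry":0,"rz":0,"claw":2}
    - {"x":0,"y":0,"z":-3,"rx":0,"ry":0,"rz":0,"claw":2}
    - {"x":0,"y":0,"z":-7,"rx":0,"ry":0,"rz":0,"claw":2}
    - {"x":0,"y":0,"z":-11,"rx":0,"ry":0,"rz":0,"claw":2}
    - {"x":0,"y":0,"z":-13,"rx":0,"ry":0,"rz":0,"claw":2}
    - {"x":0,"y":0,"z":-13,"rx":0,"ry":0,"rz":0,"claw":2}

```text
time: 20.17
eef_pos: [548.6, -83.3, 177.3]
eef_rot: [0.001, 1.0, -0.0, 0.004]
contact_force: [0.7, -0.8, -2.9]
opening: 30.7
```

```bash
python3 -c "
from fit import *
W=snap('wrist'); save(W,'w9.png'); go(428.1,187.1,150,0)
e=read_state()['eef_pos']; print(e,fit([(W,hullm(W,'blue',(*e[:2],e[2]+11),60))],circ(16,(e[2]+6,e[2]+16)),e[:2]))"
```

```text
go(428.1,187.1,150,0.000): xyz cm [-11.92 -27.02   2.38] r [ 0.001 -0.005 -0.   ] rows>=7.1 | t=20.2 psi=-0.000 q6=-0.17 open=31.1
[547.11595763 -83.0710391  174.57437763] (array([ 5.48023e+02, -8.31910e+01,  1.79000e-01]), np.float64(0.956))
```

View pics/w9.png

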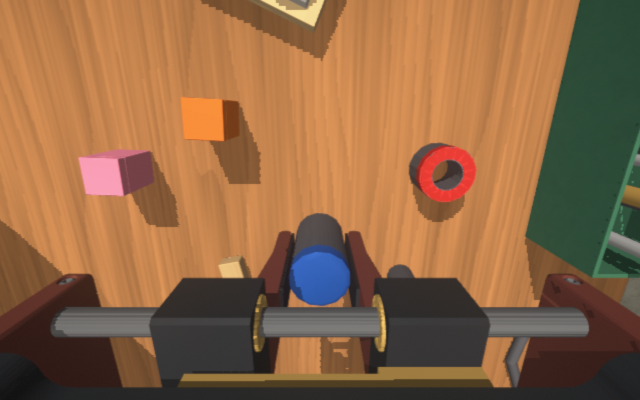

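arm_command:
  rows:
    - {"x":-11.9,"y":-27,"z":0,"rx":0,"ry":0,"rz":0,"claw":2}
    - {"x":-11.9,"y":-27,"z":0,"rx":0,"ry":0,"rz":0,"claw":2}
    - {"x":-11.9,"y":-27,"z":0,"rx":0,"ry":0,"rz":0,"claw":2}
    - {"x":-11.9,"y":-27,"z":0,"rx":0,"ry":0,"rz":0,"claw":2}
    - {"x":-11.9,"y":-27,"z":2,"rx":0,"ry":0,"rz":0,"claw":2}
    - {"x":-11.9,"y":-27,"z":4,"rx":0,"ry":0,"rz":0,"claw":2}
    - {"x":-11.9,"y":-27,"z":6,"rx":0,"ry":0,"rz":0,"claw":2}
    - {"x":-11.9,"y":-27,"z":6,"rx":0,"ry":0,"rz":0,"claw":2}

```text
time: 20.88
eef_pos: [422.8, 188.8, 109.0]
eef_rot: [0.001, 1.0, 0.001, -0.003]
contact_force: [-1.0, -1.2, -3.8]
opening: 30.8
```

arm_command:
  rows:
    - {"x":0,"y":0,"z":0,"rx":0,"ry":0,"rz":0,"claw":2}
    - {"x":0,"y":0,"z":0,"rx":0,"ry":0,"rz":0,"claw":2}

```text
time: 21.05
eef_pos: [424.8, 187.0, 110.3]
eef_rot: [0.001, 1.0, 0.001, -0.002]
contact_force: [0.1, -1.6, -3.1]
opening: 30.8
```

```bash
python3 -c "
from h import *
go(428.1,187.1,85,0);go(428.1,187.1,55,0)"
```

```text
go(428.1,187.1,85,0.000): xyz cm [ 0.34 -0.01  2.53] r [0.002 0.005 0.002] rows>=0.6 | t=21.1 psi=0.002 q6=0.39 open=30.8
go(428.1,187.1,55,0.000): xyz cm [ 0.36 -0.02  5.53] r [0.002 0.005 0.002] rows>=1.3 | t=21.1 psi=0.002 q6=0.39 open=30.8
```

arm_command:
  rows:
    - {"x":0.3,"y":0,"z":1,"rx":0,"ry":0,"rz":0,"claw":2}
    - {"x":0.3,"y":0,"z":2.5,"rx":0,"ry":0,"rz":0,"claw":2}
    - {"x":0.3,"y":0,"z":3.8,"rx":0,"ry":0,"rz":0,"claw":2}
    - {"x":0.3,"y":0,"z":4.8,"rx":0,"ry":0,"rz":0,"claw":2}
    - {"x":0.3,"y":0,"z":5.3,"rx":0,"ry":0,"rz":0,"claw":2}
    - {"x":0.3,"y":0,"z":5.3,"rx":0,"ry":0,"rz":0,"claw":2}
    - {"x":0.3,"y":0,"z":5.3,"rx":0,"ry":0,"rz":0,"claw":2}

```text
time: 21.63
eef_pos: [430.3, 186.8, 59.4]
eef_rot: [0.0, 1.0, -0.0, -0.0]
contact_force: [-0.0, 0.3, -4.0]
opening: 31.0
```

arm_command:
  rows:
    - {"x":-0.1,"y":0,"z":0.15,"rx":0,"ry":0,"rz":0,"claw":2}
    - {"x":-0.1,"y":0,"z":0.3,"rx":0,"ry":0,"rz":0,"claw":2}
    - {"x":-0.1,"y":0,"z":0.35,"rx":0,"ry":0,"rz":0,"claw":2}
    - {"x":-0.1,"y":0,"z":0.35,"rx":0,"ry":0,"rz":0,"claw":2}

```text
time: 21.97
eef_pos: [429.0, 187.3, 56.2]
eef_rot: [-0.0, 1.0, 0.0, 0.0]
contact_force: [0.0, -0.7, -3.7]
opening: 30.5
```

arm_command:
  rows:
    - {"x":0,"y":0,"z":0.05,"rx":0,"ry":0,"rz":0,"claw":2}
    - {"x":0,"y":0,"z":0.05,"rx":0,"ry":0,"rz":0,"claw":5}
    - {"x":0,"y":0,"z":0.05,"rx":0,"ry":0,"rz":0,"claw":6}
    - {"x":0,"y":0,"z":0.05,"rx":0,"ry":0,"rz":0,"claw":6}
    - {"x":0,"y":0,"z":-3,"rx":0,"ry":0,"rz":0,"claw":6}
    - {"x":0,"y":0,"z":-7,"rx":0,"ry":0,"rz":0,"claw":6}
    - {"x":0,"y":0,"z":-11,"rx":0,"ry":0,"rz":0,"claw":6}
    - {"x":0,"y":10,"z":-12,"rx":0,"ry":0,"rz":0,"claw":6}

```text
time: 22.63
eef_pos: [433.8, 150.7, 176.3]
eef_rot: [-0.003, 1.0, 0.003, 0.006]
contact_force: [2.7, -1.5, 0.6]
opening: 60.0
```

arm_command:
  rows:
    - {"x":0,"y":8,"z":0,"rx":0,"ry":0,"rz":0,"claw":6}
    - {"x":0,"y":12,"z":0,"rx":0,"ry":0,"rz":0,"claw":6}
    - {"x":0,"y":16,"z":0,"rx":0,"ry":0,"rz":0,"claw":6}
    - {"x":0,"y":16,"z":0,"rx":0,"ry":0,"rz":0,"claw":6}
    - {"x":0,"y":16,"z":0,"rx":0,"ry":0,"rz":0,"claw":6}
    - {"x":0,"y":16,"z":0,"rx":0,"ry":0,"rz":0,"claw":6}

```text
time: 23.13
eef_pos: [428.9, -15.9, 170.3]
eef_rot: [-0.0, 1.0, -0.002, 0.0]
contact_force: [-0.5, 0.6, 0.4]
opening: 60.3
```

Run:
```python
from fit import *
T,S,W=snap("top"),snap("side"),snap("wrist")
a=T["pixels"][130:290,140:300]; b=S["pixels"][200:360,180:340]
cv2.imwrite("pics/fin.png",cv2.resize(np.hstack([a,b])[:,:,::-1],None,fx=2.4,fy=2.4,interpolation=cv2.INTER_CUBIC))
save(W,"w10.png")
for t in ("punch","flatter","swage","ring"):
    print(t,[(n,np.round(onz(im,d["pixel"],26 if t=="ring" else 12)[:2]).tolist(),round(d["confidence"],2)) for n,im in (("top",T),("side",S)) for d in pinpoint(t,n)[:3]])
for t,p0 in dict(worn_punch=(651,-201),worn_ring=(674,-66)).items():
    print(t,[(np.round(onz(T,d["pixel"],0)[:2]).tolist(),p0) for d in pinpoint(t,"top")[:1]])
```

```text
punch [('top', [425.0, 187.0], 0.57), ('side', [423.0, 186.0], 0.96), ('side', [552.0, 240.0], 0.72), ('side', [529.0, 137.0], 0.69)]
flatter [('top', [555.0, 230.0], 0.7), ('side', [442.0, -2.0], 0.81), ('side', [553.0, 236.0], 0.76), ('side', [338.0, -63.0], 0.73)]
swage [('top', [473.0, 275.0], 0.94), ('side', [473.0, 270.0], 0.88), ('side', [522.0, 143.0], 0.51)]
ring [('top', [507.0, 146.0], 0.71), ('side', [514.0, 150.0], 0.77), ('side', [455.0, 286.0], 0.74)]
worn_punch [([652.0, -199.0], (651, -201))]
worn_ring [([677.0, -62.0], (674, -66))]
```

View pics/fin.png

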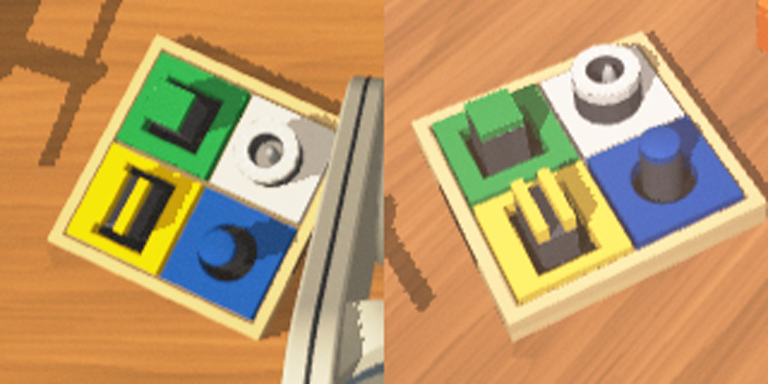

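```bash
python3 -c "
from rig import *; print(job_done())"
```

```text
the job is handed in; nothing more can be done
None
```

I put the ring, swage, flatter and punch into their own colour pockets, let go, moved the arm clear and handed the job in at about 23 s. No verdict was reported.

Last checks:
- **Pictures:** the final top and side views show all four tools upright with the painted end up. The punch, flatter and swage are down in their holes, and the ring sits flat over the post.
- **Distance from pocket centre:** the networks' readings put the flatter about 1–6 mm off, the punch about 3–5 mm, the swage about 7–8 mm, and the ring between 2 and 8 mm. All are inside the limits.
- **Disagreements:** the top camera put the ring about 7 mm off and the side camera about 2 mm off. The side camera also gave a few false hits on look-alikes and on the other tools, which I ignored.
- **Heights:** I did not measure these separately. They rest on the release heights and the pictures.
- **Red tools:** both read within about 5 mm of their start, which is roughly the measuring noise.

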